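# Free the seized slide bolt on the café's long salad chest

## Task

The slide bolt that locks the lid of the long chest (the one with the bar handle on its lid) has seized with scale. Work it back and forth, out to where it binds and fully home again, until it runs, then draw it fully open, away from its keeper, and let go. Leave the bolt of the short chest alone.

Things in the scene. Friction and masses are not known exactly. Their poses are not given: they have to be found in the camera images.
- long_chest: Long steel chest, fixed: 180 mm along its x, 280 along y, lid top 100 above the counter; origin centred under it, turned up to 0.35 rad. On the lid: a bar handle along y at x +50, 120 long, 35 high; the slide bolt along y at x -35 in guides at y -70 and +70 and a keeper at y -98 (each 12 long, 26 wide, 22 high). The bolt opens towards the chest's +y, away from the keeper.
- long_chest_bolt_knob (a point): Point on the axis of the long chest's bolt knob, 45 mm above the lid (145 above the counter), moving with the bolt. The upright knob is 16 mm square, sides along the chest's x and y, from 24 to 60 mm above the lid, on a 14 mm stem. Bolt home: knob at chest y -32.5 mm; fully open: y +32.5.
- long_chest_bolt (a joint): Draw of the long chest's bolt, m: 0 home, 0.065 fully open (end stops). Starts seized at 0.010-0.012. Seized, it moves stiffly (4 to 6 N) between home and a hard bind near 0.025 that no force passes. Each full stroke out to the bind and each full stroke home (within 2 mm) breaks some scale; after two or three rounds the next pull runs past the bind to the open end (4 to 5 N). It stays where left.
- short_chest_bolt_knob (a point): A point on the upright knob, 45 mm above the lid, of the smaller bolt of the same kind on the short chest (180 by 200 mm, 100 mm high, black round knob on its lid). This bolt is not to be moved.

How it is judged:
By the outcome, as a careful person would: the job done as asked, in the order asked, and still so for the second after the job is handed in, with the robot touching nothing.
It also fails if it takes over 48 s, if anything falls off the work surface, if the arm or the gripper's body presses on something with over 40 N, if the wrist force passes 120 N, or if a joint passes its speed limit or range.

## Robot

A 7-joint arm with a two-finger parallel gripper is mounted at the origin on the work surface. World frame = base frame: x ahead of the robot, y to its left, z up, the work surface at z = 0. Lengths are in m, angles in rad, forces in N, time in s.
With the tool pointing down it reaches from about 0.4 to 0.85 m from the base axis. Payload 10.4 kg.
Tool frame: the origin (TCP) lies on the centre line of the jaws, within the pads' length; the fingertips stand 11 mm ahead of it and the grasp point (between the pads) lies 8 mm behind it; z points along the fingers, y is the line along which they close (so a half turn about z gives the same grasp; the last joint's range is limited). The gripper opens to 87 mm and grips with 3 to 60 N. Pads are 19 mm wide; open, the fingers measure 117 mm over their backs; the gripper's body (75 mm by 190 mm) begins 51 mm behind the grasp point.
Start: joints at [1.174, 0.332, -0.065, 1.46, 0.022, 1.35, -0.088], TCP at [0.228, -0.582, 0.234] pointing down, gripper open.
Joint ranges: [-2.6, 2.6], [-0.5, 2.12], [-1.47, 1.34], [0.16, 2.42], [-1.27, 4.41], [0.06, 2.06], [-2.6, 2.6]. Speed limits (rad/s): [2.22, 2.22, 2.79, 2.79, 3.14, 3.14, 3.14].

## Interface

Orientations are given as a unit quaternion [x, y, z, w].
In Python, from bench import r gives the robot as it stands.
- The arm moves only by the shell command python3 -m pendant 'ROWS' [OPENING] [FORCE]. ROWS is JSON, a list of rows, each a list of 4 numbers: the shift along the tool's x, y, z in m, then the turn about the tool's z in rad. A call has 1 to 8 rows; each row shifts and turns the commanded pose from where the row before left it, along the tool's axes as they then stand; what a row does not reach is not made up. A row lasts 1/12 s, in which the tool goes at most 41.7 mm and 7.16 degrees, less where a joint would pass 70% of its speed; a pose out of reach is approached as far as the arm can. A call with a gripper value outside its range is refused whole. OPENING is the opening, from 0 (shut) to 1 (fully open), set as the call begins (- or left out, the last holds). The fingers move at their own pace and stop on an object; FORCE is the grip in N (left out, the last holds). Time passes only in rows, so rows that do not move let the fingers close. It gives the time, the measured TCP pose, the force, the opening and the grip force at its end, in the units of the state.
- r.read_state(): the state, without advancing time (a new reading comes with each control period).
- r.camera(name): name is "side" or "top" or "wrist"; returns a dict with "img" (420x560x3 uint8, red, green, blue), "camera_matrix" (3x3 intrinsics, pixels), "dist_coeffs" ([k1, k2, p1, p2, k3] as OpenCV has them; the pictures are not rectified), "xyz" and "attitude" of the camera in the world. Camera axes: x right, y down, z forward; pixel columns grow to the right and rows downward; lengths in m; the calibration is good to about 2 mm. A picture is of the moment at which its call begins. There is no depth.
- r.close_job(): hands the job in; it is judged then, once.
Trained networks look in the newest picture that a camera, given by its name, has taken for a name from the list of things; names that differ only in an ending like _2 or _b are one class to them, and where a whole thing is asked for, a point or a joint stands for the part that bears it (a point fixed in the world has none). Each returns a list of dicts, best first, with "score" (0 to 1); they miss things now and then, are a little off and sometimes report something else, mostly with a low value. They report only what shows in the picture. A call takes as long as a camera call.
- r.outline_of(thing, camera): "mask" (420x560 bool, what is visible of it) and "bbox" ([centre column, centre row, width, height] in pixels, round what is visible of it).
The state is a dict: "time": time; "joint_positions": joint angles; "joint_vel": joint speeds; "joint_torque": joint torques, N m; "ee_pos": TCP position; "eef_rot": TCP orientation; "ft_force": force on the tool from outside, world axes, zero at the start; "torque": the same for the moment, N m; "width": finger opening in m; "grip_force": force on a finger pad.
Only numpy, scipy, OpenCV 4.12 (cv2) and the standard library are available. Lean on these libraries where they do the work, as an engineer would, in place of code of your own. Each camera call takes 0.05 s, during which the arm holds its last target. There are 200 camera calls.

## Working session

There is one attempt and no reset: what is moved stays moved. The work goes in short steps, Python scripts to look and compute and a shell command to move; the robot and the scene stay as the last step left them, time stands still between calls to the robot, and variables do not carry over. Pictures are saved under pics/ and viewed, at most 10 in all, crops included, and the job is handed in when it is done.

```bash
mkdir -p pics
cat > h.py <<'E'
import numpy as np, cv2, sys
from bench import r
from scipy.spatial.transform import Rotation as R
def snap(cam,name=None):
    c=r.camera(cam)
    if name: cv2.imwrite('pics/'+name,c['img'][:,:,::-1])
    return c
def att(c):
    a=np.array(c['attitude'],float)
    return a if a.shape==(3,3) else R.from_quat(a).as_matrix()
def onplane(c,uv,z):
    p=cv2.undistortPoints(np.array([[uv]],float),np.array(c['camera_matrix']),np.array(c['dist_coeffs']))[0,0]
    d=att(c)@np.array([p[0],p[1],1]); o=np.array(c['xyz']); return o+d*(z-o[2])/d[2]
def proj(c,P):
    A=att(c); P=np.atleast_2d(P).astype(float)
    rv=cv2.Rodrigues(A.T)[0]; t=-A.T@np.array(c['xyz'])
    return cv2.projectPoints(P,rv,t,np.array(c['camera_matrix']),np.array(c['dist_coeffs']))[0][:,0]
E
python3 - <<'E'
from h import *
s=r.read_state(); print({k:np.round(v,3) for k,v in s.items()})
for cam in('top','side'):
    c=snap(cam,cam+'1.png'); print(cam,c['xyz'],c['attitude'])
    for t in('long_chest','long_chest_bolt_knob','short_chest_bolt_knob'):
        for o in r.outline_of(t,cam)[:2]: print(t,round(o['score'],2),np.round(o['bbox'],1))
E
```

```text
{'time': np.float64(0.0), 'joint_positions': array([ 1.174,  0.333, -0.065,  1.461,  0.022,  1.35 , -0.089]), 'joint_vel': array([-0.   ,  0.001, -0.001,  0.001, -0.002, -0.   ,  0.001]), 'joint_torque': array([-1.0000e-03, -6.2325e+01,  2.4000e-02, -3.8990e+01, -6.1000e-02,
        4.0000e-02,  0.0000e+00]), 'ee_pos': array([ 0.228, -0.581,  0.233]), 'eef_rot': array([ 0.983,  0.186, -0.   , -0.001]), 'ft_force': array([-0.042, -0.119, -0.554]), 'torque': array([-0.025,  0.027,  0.021]), 'grip_force': np.float64(0.0), 'width': np.float64(0.087)}
top [ 0.4148899  -0.03370424  1.10001717] [ 0.70791472 -0.7046909   0.03771074 -0.02907542]
long_chest 0.65 [374.1 227.4 155.3 117.5]
long_chest_bolt_knob 0.58 [392.3 240.9  86.8  28.5]
long_chest_bolt_knob 0.23 [373.  226.2 153.2 115.5]
short_chest_bolt_knob 0.97 [158.1 229.9  66.4  12.8]
side [ 0.45025594 -0.52128827  0.67731795] [ 0.93039821 -0.06884783  0.01864239 -0.35954362]
long_chest 0.76 [288.9 328.9 183.5 181.7]
long_chest_bolt_knob 0.82 [264.4 351.7  52.7 125.6]
short_chest_bolt_knob 0.58 [245.5 132.4  16.8  44.6]
```

View pics/top1.png

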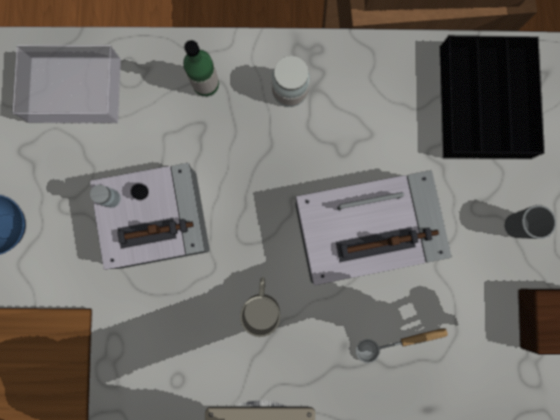

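View pics/side1.png

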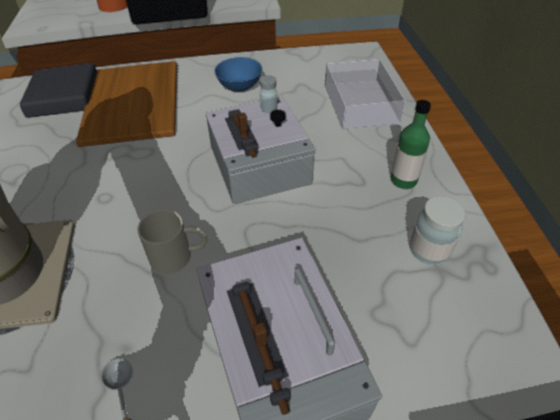

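Top view: the long chest's lid has corners at about (298,196), (432,172), (450,258) and (318,283). Its handle is on the far side, the keeper is at (428,235) and the knob is near (403,239). The chest's +y points image left, which is world +y. The side view agrees.

```bash
python3 - <<'E'
from h import *
c=snap('top')
P=np.array([onplane(c,u,.1) for u in [(298,196),(432,172),(450,258),(318,283)]]);print(P.round(3))
print('sides',np.linalg.norm(P-np.roll(P,-1,0),axis=1))
ey=P[0]+P[3]-P[1]-P[2]; yaw=np.arctan2(-ey[0],ey[1]); ctr=P.mean(0)
print('yaw',yaw,ctr)
Rz=R.from_euler('z',yaw).as_matrix()
L=lambda x,y,z:ctr*[1,1,0]+Rz@np.array([x,y,z])
k=L(-.035,-.0215,.145); print('knob pred',k, proj(c,[k,L(-.035,-.098,.122),L(.05,.06,.135),L(.05,-.06,.135)]).round(0).tolist())
print('knob px',onplane(c,(403,239),.155))
s=r.read_state(); T=R.from_quat(s['eef_rot']).as_matrix(); print('tool axes',T.round(3), 'toolyaw of y', np.arctan2(T[1,1],T[0,1]))
E
python3 -c "
import cv2;a=cv2.imread('pics/top1.png')[160:300,285:465];cv2.imwrite('pics/crop1.png',cv2.resize(a,None,fx=4,fy=4,interpolation=cv2.INTER_CUBIC))"
```

```text
[[ 0.549 -0.075  0.1  ]
 [ 0.6   -0.344  0.1  ]
 [ 0.427 -0.376  0.1  ]
 [ 0.378 -0.114  0.1  ]]
sides [0.27393539 0.17499277 0.26635259 0.17601597]
yaw 0.1859688892156974 [ 0.4884994  -0.22734906  0.1       ]
knob pred [ 0.4580782 -0.2549498  0.145    ] [[394.0, 241.0], [430.0, 235.0], [343.0, 206.0], [404.0, 194.0]]
knob px [ 0.4619324  -0.26936144  0.155     ]
tool axes [[ 0.931  0.365  0.   ]
 [ 0.365 -0.931  0.   ]
 [ 0.    -0.    -1.   ]] toolyaw of y -1.1970413252283725
```

View pics/crop1.png

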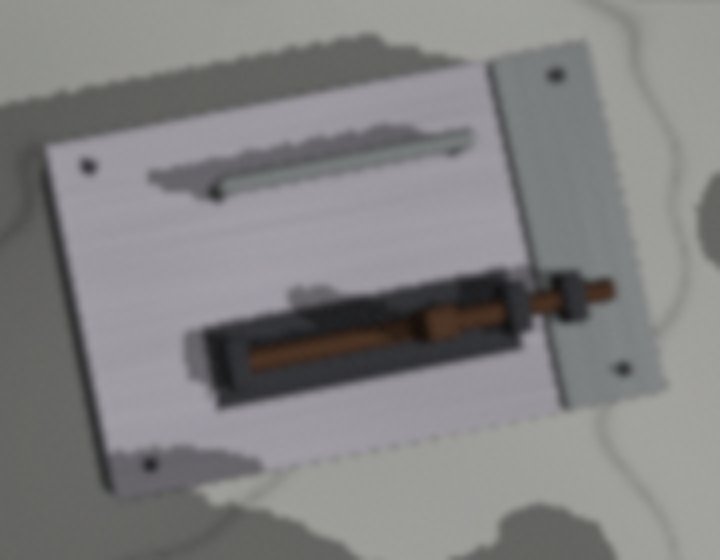

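The knob shows at about (395,240.5), which matches the prediction of (394,241) to about 1 mm. I'll set out towards it.

```bash
python3 -m pendant '[[0.017,-0.011,0,0],[0.034,-0.0225,0,0],[0.034,-0.0225,0,0],[0.034,-0.0225,0,0],[0.034,-0.0225,0,0],[0.034,-0.0225,0,0],[0.034,-0.0225,0,0],[0.03,-0.02,0,0]]' 0.6
python3 -m pendant '[[0.03,-0.02,0,0.03],[0.02,-0.01,0,0.08],[0,0,0,0.078],[0,0,0,0],[0,0,0,0]]'
python3 - <<'E'
from h import *
c=snap('wrist','w1.png')
for o in r.outline_of('long_chest_bolt_knob','wrist')[:2]: print(o['score'],o['bbox'])
t=snap('top');print('knob top', onplane(t,(395,240.5),.158))
s=r.read_state();print(s['ee_pos'],s['time'],R.from_quat(s['eef_rot']).as_matrix().round(3),s['width'])
k=[[.458,-.255,.145],[.458,-.255,.16]];print(proj(c,k))
E
```

```text
time: 1.12
ee_pos: [0.4026, -0.3332, 0.2339]
eef_rot: [0.982, 0.186, 0.0, 0.0]
ft_force: [0.9, -0.4, 0.7]
width: 0.0529
grip_force: 0.0
time: 1.53
ee_pos: [0.4371, -0.2903, 0.2336]
eef_rot: [0.996, 0.094, -0.0, 0.0]
ft_force: [-1.3, -0.6, -1.0]
width: 0.0521
grip_force: 0.0
0.9 [244.8, 174.1, 222.3, 28.0]
knob top [ 0.45892466 -0.25356407  0.158     ]
[ 0.4367266  -0.29085285  0.23352163] 1.6833 [[ 0.983  0.185 -0.   ]
 [ 0.185 -0.983 -0.   ]
 [-0.     0.    -1.   ]] 0.05233156224094088
[[234.49440593 177.72872106]
 [231.94227568 182.15511659]]
```

View pics/w1.png

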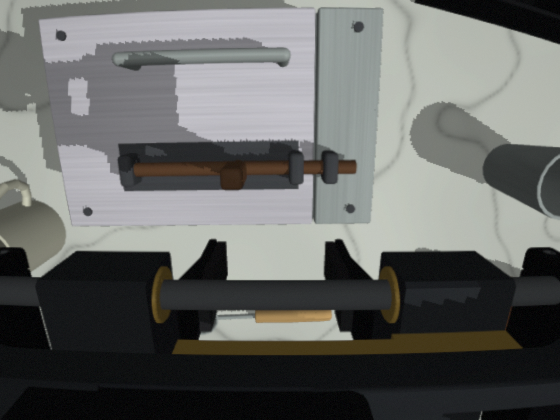

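The wrist view shows the knob top at (232,180), against a prediction of (232,182). The jaws are aligned with the bolt, so I'll centre over the knob, descend and grip.

```bash
python3 -m pendant '[[0.014,-0.016,0,0],[0.014,-0.016,0,0],[0,0,0.02,0],[0,0,0.03,0],[0,0,0.025,0],[0,0,0.018,0],[0,0,0,0],[0,0,0,0]]'
python3 -m pendant '[[0,0,0,0],[0,0,0,0],[0,0,0,0],[0,0,0,0],[0,0,0,0],[0,0,0,0]]' 0 40
```

```text
time: 2.35
ee_pos: [0.4584, -0.2537, 0.1404]
eef_rot: [0.996, 0.093, -0.001, -0.0]
ft_force: [-0.3, -0.6, 0.9]
width: 0.0523
grip_force: 0.0
time: 2.85
ee_pos: [0.4591, -0.2534, 0.1409]
eef_rot: [0.996, 0.093, 0.0, 0.0]
ft_force: [0.2, -0.0, 1.2]
width: 0.0202
grip_force: 0.0
```

```bash
python3 -m pendant '[[0,0,0,0],[0,0,0,0],[0,0,0,0]]'
python3 -m pendant '[[0,-0.004,0,0],[0,-0.004,0,0],[0,-0.003,0,0],[0,0,0,0],[0,0,0,0]]'
```

```text
time: 3.1
ee_pos: [0.4591, -0.2537, 0.1408]
eef_rot: [0.996, 0.093, 0.0, 0.0]
ft_force: [0.8, -1.2, 2.6]
width: 0.0156
grip_force: 40.0
time: 3.52
ee_pos: [0.4568, -0.2422, 0.1408]
eef_rot: [0.996, 0.093, -0.0, -0.0]
ft_force: [-2.7, -1.8, 5.5]
width: 0.0156
grip_force: 40.0
```

```bash
python3 -m pendant '[[0,-0.002,0,0],[0,-0.002,0,0],[0,0,0,0]]'
python3 -m pendant '[[0,-0.002,0,0],[0,-0.002,0,0],[0,0,0,0]]'
```

```text
time: 3.77
ee_pos: [0.4564, -0.2399, 0.1408]
eef_rot: [0.996, 0.092, 0.0, 0.001]
ft_force: [1.6, -7.2, 1.7]
width: 0.0158
grip_force: 40.0
time: 4.02
ee_pos: [0.4562, -0.2391, 0.1409]
eef_rot: [0.996, 0.091, 0.002, 0.003]
ft_force: [8.4, -22.0, -8.0]
width: 0.0157
grip_force: 40.1
```

Bind reached at 22 N. Next I stroke home until it meets the stop.

```bash
python3 -m pendant '[[0,0.006,0,0],[0,0.006,0,0],[0,0.006,0,0],[0,0.006,0,0],[0,0.004,0,0],[0,0.002,0,0],[0,0,0,0]]'
python3 -m pendant '[[0,0.002,0,0],[0,0.001,0,0],[0,0,0,0]]'
```

```text
time: 4.6
ee_pos: [0.461, -0.263, 0.1408]
eef_rot: [0.996, 0.093, -0.0, -0.001]
ft_force: [-4.4, 2.6, 9.1]
width: 0.0159
grip_force: 40.0
time: 4.85
ee_pos: [0.4614, -0.2647, 0.1407]
eef_rot: [0.996, 0.094, -0.001, -0.002]
ft_force: [-5.8, 5.6, 11.7]
width: 0.0156
grip_force: 40.0
```

```bash
python3 -m pendant '[[0,0.002,0,0],[0,0.001,0,0],[0,0,0,0]]'
python3 -m pendant '[[0,-0.006,0,0],[0,-0.006,0,0],[0,-0.006,0,0],[0,-0.006,0,0],[0,-0.004,0,0],[0,-0.003,0,0],[0,-0.002,0,0],[0,0,0,0]]'
```

```text
time: 5.1
ee_pos: [0.4615, -0.2649, 0.1407]
eef_rot: [0.996, 0.094, -0.002, -0.004]
ft_force: [-12.0, 17.2, 18.7]
width: 0.0157
grip_force: 40.0
time: 5.77
ee_pos: [0.4563, -0.2397, 0.1408]
eef_rot: [0.996, 0.092, 0.001, 0.002]
ft_force: [2.8, -12.7, -0.9]
width: 0.0157
grip_force: 40.0
```

Home stop confirmed. I'll press to the bind and start the second round.

```bash
python3 -m pendant '[[0,-0.002,0,0],[0,-0.001,0,0],[0,0,0,0]]'
python3 -m pendant '[[0,0.006,0,0],[0,0.006,0,0],[0,0.006,0,0],[0,0.006,0,0],[0,0.005,0,0],[0,0.004,0,0],[0,0.003,0,0],[0,0,0,0]]'
```

```text
time: 6.02
ee_pos: [0.4562, -0.2392, 0.1409]
eef_rot: [0.996, 0.091, 0.002, 0.003]
ft_force: [7.8, -22.4, -7.9]
width: 0.0156
grip_force: 40.1
time: 6.68
ee_pos: [0.4615, -0.2649, 0.1406]
eef_rot: [0.996, 0.094, -0.002, -0.004]
ft_force: [-10.5, 17.1, 18.8]
width: 0.0156
grip_force: 40.0
```

Two rounds done, now the third pull.

```bash
python3 -m pendant '[[0,-0.006,0,0],[0,-0.006,0,0],[0,-0.006,0,0],[0,-0.006,0,0],[0,-0.005,0,0],[0,-0.004,0,0],[0,-0.003,0,0],[0,0,0,0]]'
```

```text
time: 7.35
ee_pos: [0.4552, -0.2338, 0.1408]
eef_rot: [0.996, 0.093, -0.0, -0.0]
ft_force: [-2.7, -2.2, 7.1]
width: 0.0155
grip_force: 40.0
```

It runs past the bind, so I'll draw it to the open end.

```bash
python3 -m pendant '[[0,-0.006,0,0],[0,-0.006,0,0],[0,-0.006,0,0],[0,-0.006,0,0],[0,-0.005,0,0],[0,-0.004,0,0],[0,-0.002,0,0],[0,0,0,0]]'
python3 -m pendant '[[0,-0.002,0,0],[0,-0.001,0,0],[0,0,0,0]]'
```

```text
time: 8.02
ee_pos: [0.4486, -0.2008, 0.1408]
eef_rot: [0.996, 0.092, -0.0, 0.001]
ft_force: [-1.3, -8.2, 5.4]
width: 0.0159
grip_force: 40.0
time: 8.27
ee_pos: [0.4485, -0.2007, 0.1408]
eef_rot: [0.996, 0.091, 0.001, 0.002]
ft_force: [3.7, -18.6, -1.6]
width: 0.0159
grip_force: 40.1
```

End stop reached. I'll relax the push, open and lift clear.

```bash
python3 -m pendant '[[0,0.003,0,0],[0,0,0,0]]'
python3 -m pendant '[[0,0,0,0],[0,0,0,0],[0,0,0,0],[0,0,0,0],[0,0,0,0]]' 0.55
python3 -m pendant '[[0,0,-0.015,0],[0,0,-0.03,0],[0,0,-0.03,0],[0,0,-0.02,0],[-0.02,0,0,0],[-0.03,0,0,0],[-0.03,0,0,0],[0,0,0,0]]'
python3 - <<'E'
from h import *
c=snap('wrist','w2.png');s=r.read_state();print(s['time'],s['ee_pos'],s['ft_force'],s['width'])
h=np.array([.4615,-.2649,.16]);d=np.array([-.185,.983,0])
print(proj(c,[h+d*.065,h+d*.060]))
E
```

```text
time: 8.43
ee_pos: [0.4486, -0.2008, 0.1407]
eef_rot: [0.996, 0.092, -0.0, 0.0]
ft_force: [-3.4, -6.6, 7.2]
width: 0.0158
grip_force: 40.0
time: 8.85
ee_pos: [0.4489, -0.1997, 0.1403]
eef_rot: [0.996, 0.093, -0.0, -0.0]
ft_force: [0.2, 0.0, -0.9]
width: 0.0409
grip_force: 0.0
time: 9.52
ee_pos: [0.3662, -0.2163, 0.2354]
eef_rot: [0.996, 0.091, -0.001, 0.0]
ft_force: [0.1, -0.9, 0.0]
width: 0.0475
grip_force: 0.0
9.5667 [ 0.36845692 -0.21573393  0.23567918] [ 0.26029197 -0.72006106  0.43102605] 0.047693182006231155
[[276.49152966  95.34630106]
 [284.15326892  95.3273967 ]]
```

View pics/w2.png

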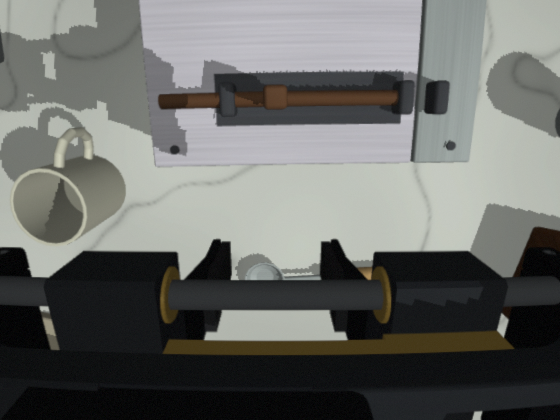

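The bolt's end is out of the keeper at (437,97). The knob is at (276,96), where the fully open position projects to (276.5,95), and the gripper is clear.

```bash
python3 -c "
from bench import r
print(r.close_job())"
```

```text
the job is handed in; nothing more can be done
None
```

The long chest's bolt was worked through two full rounds, drawn fully open on the third pull and released; I never went near the short chest's bolt, and the job was handed in at about 9.6 s.

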